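# Set the stop of a drilling jig and hold a spindle pressed into its V-blocks

### The job

Get the spindle ready for cross-drilling in the wooden jig: first slide the jig's stop along its rail until its steel face stands on the pencil line, then lay the aluminium spindle in the two V-blocks with its plain, full-width end up against the stop. Finish holding it there: keep hold of the spindle and keep it pressed firmly down into both sides of the Vs (about 15 N on top of its own weight, lowered gently, not rammed), so that it is ready for the drill. Leave the square, tape measure, marker and roll of tape lying where they are.

Things in the scene. Friction and masses are not known exactly. Their poses are not given: they have to be found in the camera images.
- jig: The wooden drilling jig, fixed to the bench; origin at its underside, below the point half-way between the V-blocks; x across the Vs, y along them, z up. Plywood base 110 x 300 mm, 18 mm thick, from y = -215 to +85 mm. Two wooden V-blocks (76 mm across, 26 mm along y, tops 54 mm above the bench) at y = -53 and +53 mm; between them an 80 mm gap, open down to the base, where fingers fit.
- v_axis (a point): Where the spindle's axis must lie: the point on the centre line of the Vs, half-way between the two V-blocks, 58 mm above the bench; axes as the jig's. The Vs are 90 degrees (each side slopes 45 degrees), about 40 mm wide at the top.
- strips_near: The steel strips that line the robot's side (local -x) of both Vs, 3 mm thick, ground and oiled (friction about 0.25); one contact line of the spindle. Same frame as the jig, origin at its underside.
- strips_far: The steel strips that line the far side (local +x) of both Vs, ground and oiled as well; the other contact line. Same frame as the jig, origin at its underside.
- stop (a joint): The sliding stop's place on its rail in m: 0 nearest the V-blocks, growing to 0.085 away from them (toward local -y of the jig). It slides stiffly (about 8 N) and stays where it is left.
- stop_face (a point): Middle of the stop's steel face, 58 mm above the bench; axes as the jig's, the face looks along +y to the V-blocks. The stop is a dark wooden block 40 mm wide (x), 28 mm thick (y 0 to -28 mm), top 80 mm above the bench, with a low foot (to 36 mm above the bench) reaching back to y = -45 mm; it can be gripped from above across its 40 mm width.
- line_mid (a point): The middle of the pencil line, drawn straight across the jig's base at right angles to the rail, on its top (18 mm above the bench), 1.6 mm wide, seen on both sides of the rail; axes as the jig's. The stop stands on the line when its face is at the line's y.
- spindle_mid (a point): Centre of the full-width part of the turned aluminium spindle, on its axis (local y; it may be rolled about it). That part is 34 mm in diameter, 185 mm long (92.5 mm each way); at its +y end follows a thinner journal, 20 mm in diameter, 20 mm long. About 0.4 kg. It starts lying on the bench left of the jig, axis 17 mm above it.
- plain_end (a point): Centre of the spindle's plain, full-width end face (local -y end), on the axis.
- journal_end (a point): Centre of the end face of the thin journal (local +y end), on the axis.
- square: Combination square, 62 x 250 x 16 mm, lying flat; a bystander. Origin under its centre.
- tape_measure: Tape measure, 42 x 84 x 64 mm; a bystander. Origin under its centre.
- marker: Marker pen, 15 x 130 x 17 mm, lying; a bystander. Origin under its centre.
- insulating_tape: Roll of insulating tape, 76 mm across, 24 mm high, lying flat; a bystander. Origin under its centre.

How it is judged:
On the way, in this order (a step that is already met when the one before it is completed fails the run):
1. the stop's face is on the pencil line, within 3 mm, and the stop at rest, while the spindle is not yet in the jig (y of stop_face in the frame of line_mid between -0.003 and 0.003 m and velocity of joint stop between -0.005 and 0.005 m/s and horizontal distance between spindle_mid and v_axis above 0.1 m), for 0.2 s.
2. the spindle lies in both Vs with its plain end at the stop (x of plain_end in the frame of v_axis between -0.002 and 0.002 m and z of plain_end in the frame of v_axis between -0.003 and 0.002 m and x of journal_end in the frame of v_axis between -0.0025 and 0.0025 m and z of journal_end in the frame of v_axis between -0.003 and 0.0025 m and y of plain_end in the frame of stop_face between -0.002 and 0.003 m), for 0.2 s.
At the end, for the whole second after the job is handed in: Stop face within 3 mm of the pencil line; spindle axis within 2 to 3 mm of the V axis at both ends, plain end within 3 mm of the stop face; fingers on the spindle, which is at rest and bears with over 5 N on each side of the Vs (its weight alone gives under 4 N a side) (all of step 2 and y of stop_face in the frame of line_mid between -0.003 and 0.003 m and contact force between spindle and strips_near above 5 N and contact force between spindle and strips_far above 5 N and contact force between the fingers and spindle above 3 N and linear speed of spindle below 0.01 m/s); the arm keeps its last pose, push and grip.
It fails at once if a bystander (square, tape measure, marker or roll of tape) is moved by more than 30 mm (distance of any of square, tape_measure, marker, insulating_tape from where it was at the start of the episode above 0.03 m).
It fails at once if the spindle is rammed or dropped into the Vs (more than 80 N on one side) (contact force between spindle and strips_near above 80 N or contact force between spindle and strips_far above 80 N).
It also fails if it takes over 72 s, if anything falls off the work surface, if the arm or the gripper's body presses on something with over 40 N, if the wrist force passes 120 N, or if a joint passes its speed limit or range.

### The arm

A 7-joint arm with a two-finger parallel gripper is mounted at the origin on a cart in front of the work surface, level with it; the furniture and walls round the work are solid. World frame = base frame: x ahead of the robot, y to its left, z up, the work surface at z = 0. Lengths are in m, angles in rad, forces in N, time in s.
With the tool pointing down it reaches from about 0.4 to 0.9 m from the base axis. Payload 5.5 kg.
Tool frame: the origin (TCP) lies midway between the tips of the shut fingers; the grasp point (between the pads) lies 19 mm behind it; z points along the fingers, y is the line along which they close (so a half turn about z gives the same grasp; the last joint's range is limited). The gripper opens to 92 mm and grips with 3 to 60 N. Pads are 19 mm wide; open, the fingers measure 130 mm over their backs; the gripper's body (75 mm by 190 mm) begins 47 mm behind the grasp point.
Start: joints at [1.583, 0.501, -0.427, 1.55, 0.221, 1.138, -0.21], TCP at [0.161, -0.63, 0.227] pointing down, gripper open.
Joint ranges: [-2.88, 2.88], [-0.31, 2.03], [-1.54, 1.56], [0.2, 2.42], [-1.41, 4.55], [0.19, 2.02], [-2.57, 2.57]. Speed limits (rad/s): [2.57, 2.57, 3.14, 3.14, 3.14, 3.14, 3.14].

### API

Orientations are given as [roll, pitch, yaw] about the fixed x, y, z axes, in that order (R = Rz(yaw) Ry(pitch) Rx(roll)).
In Python, from plant import bot, eyes, ticket gives the robot as it stands.
- The arm moves only by the shell command python3 -m pendant 'ROWS' [FORCE]. ROWS is JSON, a list of rows, each a list of 3 entries, a list of its own where there are three numbers: the shift along the tool's x, y, z in m, then the turn about the tool's z in rad, then the finger opening in m, from 0 to 0.0918. In form: [[[x, y, z], spin, claw], ...]. A call has 1 to 12 rows; each row shifts and turns the commanded pose from where the row before left it, along the tool's axes as they then stand; what a row does not reach is not made up. A row lasts 1/10 s, in which the tool goes at most 50 mm and 8.59 degrees, less where a joint would pass 70% of its speed; a pose out of reach is approached as far as the arm can. A call is refused whole if a number of a shift passes 0.05 or a number of a turn 0.15, either way. A call with a gripper value outside its range is refused whole. The fingers move at their own pace and stop on an object; FORCE is the grip in N (left out, the last holds). Time passes only in rows, so rows that do not move let the fingers close. It gives the time, the measured TCP pose, the force, the opening and the grip force at its end, in the units of the state.
- bot.get_obs(): the state, without advancing time (a new reading comes with each control period).
- eyes.grab_frame(name): name is "side" or "top"; returns a dict with "img" (480x640x3 uint8, blue, green, red), "K" (3x3 intrinsics, pixels), "view" (4x4, takes a point from world to camera coordinates). Camera axes: x right, y up, looking along -z (the intrinsics and any distortion apply to the point x, -y, -z); pixel columns grow to the right and rows downward; lengths in m; the calibration is good to about 2 mm. A picture is of the moment at which its call begins. There is no depth.
- ticket.job_done(): hands the job in; it is judged then, once.
The state is a dict: "clock": time; "joint_pos": joint angles; "joint_velocities": joint speeds; "tau": joint torques, N m; "ee_pos": TCP position; "tool_rot": TCP orientation; "ft_force": force on the tool from outside, world axes, zero at the start; "ft_torque": the same for the moment, N m; "finger_gap": finger opening in m; "grasp_force": force on a finger pad.
Only numpy, scipy, OpenCV 4.12 (cv2) and the standard library are available. Lean on these libraries where they do the work, as an engineer would, in place of code of your own. Each camera call takes 0.05 s, during which the arm holds its last target. There are 200 camera calls.

## Working session

There is one attempt and no reset: what is moved stays moved. The work goes in short steps, Python scripts to look and compute and a shell command to move; the robot and the scene stay as the last step left them, time stands still between calls to the robot, and variables do not carry over. Pictures are saved under pics/ and viewed, at most 10 in all, crops included, and the job is handed in when it is done.

```bash
ls; mkdir -p pics
cat > h.py <<'E'
import numpy as np, cv2
from plant import bot, eyes, ticket
def grab(n,save=None):
    f=eyes.grab_frame(n)
    if save: cv2.imwrite('pics/'+save,f['img'])
    return f
def ray(f,u,v):
    V=np.array(f['view']);K=np.array(f['K']);R=V[:3,:3];t=V[:3,3]
    d=np.linalg.inv(K)@[u,v,1]; d=R.T@(d*[1,-1,-1]); return -R.T@t,d
def onz(f,u,v,z):
    o,d=ray(f,u,v); return o+d*(z-o[2])/d[2]
def proj(f,p):
    c=(np.array(f['view'])@np.append(p,1))[:3]*[1,-1,-1]; q=np.array(f['K'])@c; return q[:2]/q[2]
E
python3 - <<'E'
from h import *
np.set_printoptions(precision=4,suppress=True)
for n in('top','side'):
    f=grab(n,n+'0.png'); print({k:v for k,v in f.items() if k not in('img','view')}, ray(f,320,240))
print(bot.get_obs())
E
```

```text
pics
{'K': array([[542.3114,   0.    , 319.0988],
       [  0.    , 542.3114, 239.2779],
       [  0.    ,   0.    ,   1.    ]])} (array([0.4698, 0.0748, 1.2328]), array([ 0.054 ,  0.0105, -0.9985]))
{'K': array([[596.0994,   0.    , 313.774 ],
       [  0.    , 596.0994, 241.1693],
       [  0.    ,   0.    ,   1.    ]])} (array([ 0.5227, -0.9908,  0.9826]), array([ 0.04  ,  0.7579, -0.6512]))
{'clock': 0.1, 'joint_pos': array([ 1.5832,  0.5018, -0.4268,  1.5514,  0.2208,  1.1383, -0.2103]), 'joint_velocities': array([-0.0017, -0.0017, -0.0012, -0.003 ,  0.0007, -0.0007, -0.0008]), 'tau': array([ -0.0124, -56.7866,  -5.8387, -27.9909,  -0.0691,   0.0241,
         0.0001]), 'ee_pos': array([ 0.1611, -0.6291,  0.2258]), 'tool_rot': array([-3.1398, -0.    ,  0.2508]), 'ft_force': array([0.3883, 0.4695, 0.1224]), 'ft_torque': array([ 0.0258, -0.0361,  0.0097]), 'grasp_force': 0.0, 'finger_gap': 0.09181082545104244}
```

View pics/top0.png

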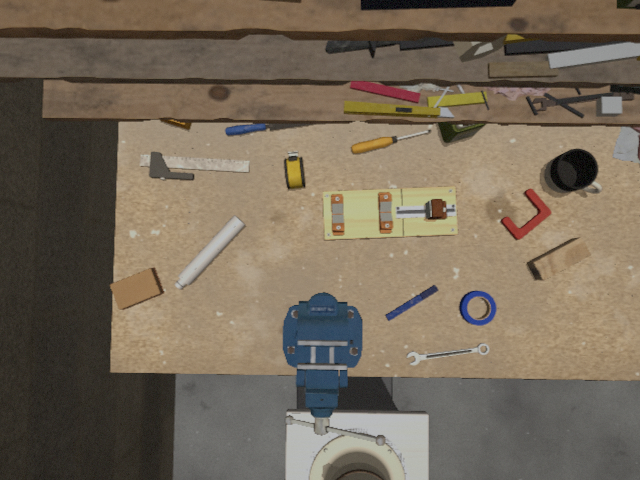

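View pics/side0.png

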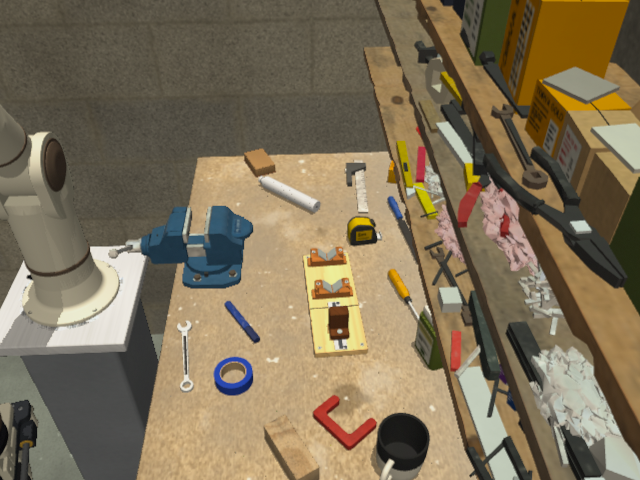

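Top view: image up is +x and left is +y. The jig spans px (323–457, 187–240), the stop is at (436,209), the spindle runs (181,285)–(240,220), and the vice is at (322,340). I'll enlarge the jig and spindle.

Run:
```python
import cv2,numpy as np
t=cv2.imread('pics/top0.png');s=cv2.imread('pics/side0.png')
a=cv2.resize(t[180:246,318:462],None,fx=5.5,fy=5.5,interpolation=cv2.INTER_CUBIC)
cv2.imwrite('pics/c1.png',a)
b=cv2.resize(s[240:360,295:375],None,fx=5,fy=5,interpolation=cv2.INTER_CUBIC)
c=cv2.resize(t[210:294,172:252],None,fx=4.5,fy=4.5,interpolation=cv2.INTER_CUBIC)
o=np.zeros((600,790,3),np.uint8);o[:b.shape[0],:b.shape[1]]=b;o[:c.shape[0],410:410+c.shape[1]]=c
cv2.imwrite('pics/c2.png',o)
```

```text
(no output)
```

View pics/c1.png

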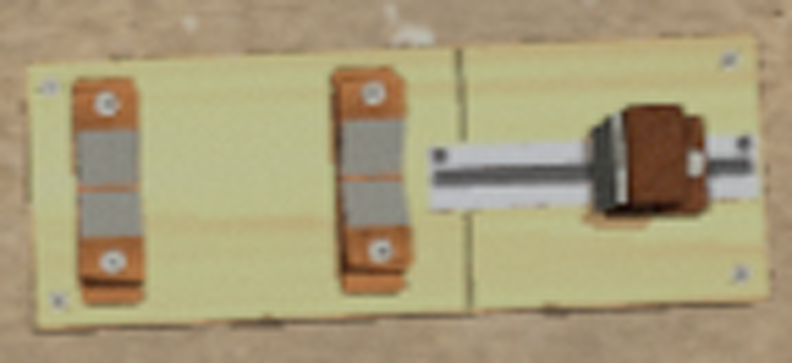

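View pics/c2.png

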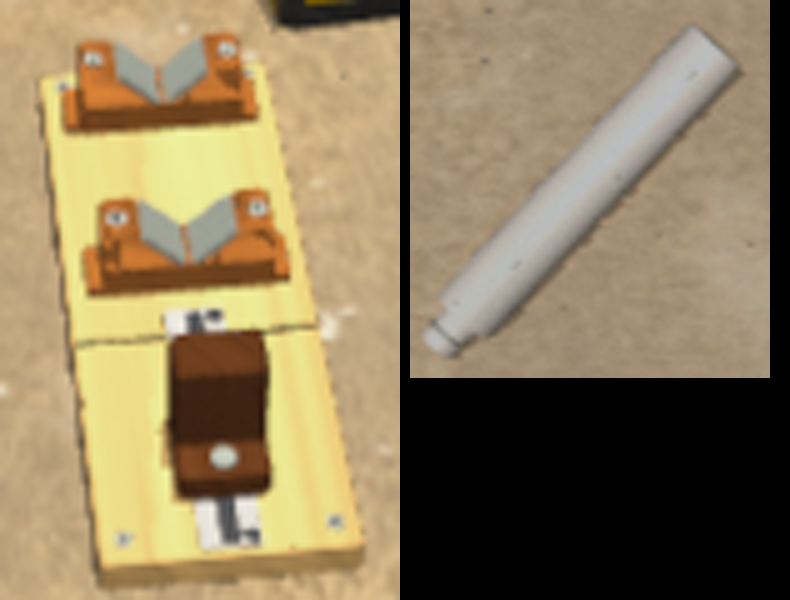

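The crops show the pencil line at top crop (459,50)–(469,312), clear of the stop. The stop's top runs from about x=628 to 690. The spindle's plain end is at upper right and its journal at lower left. Next I'll measure these.

```bash
cat > m.py <<'E'
from h import *
np.set_printoptions(precision=4,suppress=True)
t=grab('top');s=grab('side')
im=t['img'];hsv=cv2.cvtColor(im,cv2.COLOR_BGR2HSV)
c=lambda x,y,s=5.5,ox=318,oy=180:((x+.5)/s-.5+ox,(y+.5)/s-.5+oy)
for n,p in dict(TL=(27,66),TR=(755,36),BR=(768,300),BL=(38,328),L1=(459,50),L2=(469,310)).items(): print(n,onz(t,*c(*p),.018)[:2])
for n,p in dict(V53top=(106,78),V53bot=(113,285),Vm53top=(368,68),Vm53bot=(378,272),g1=(107,187),g2=(373,178)).items(): print(n,onz(t,*c(*p),.04 if n[0]=='g' else .054)[:2])
for n,p in dict(fT=(628,108),fB=(626,210),f2T=(610,112),f2B=(606,210),bT=(685,104)).items(): print('stop',n,onz(t,*c(*p),.08)[:2])
d=lambda x,y:c(x,y,5,295,240)
for n,p in dict(farL=(172,341),farR=(265,333),nearL=(173,378),nearR=(267,375)).items(): print('side stop',n,onz(s,*d(*p),.08)[:2])
for n,p in dict(L1=(78,343),L2=(318,326)).items(): print('side line',n,onz(s,*d(*p),.018)[:2])
for n,p in dict(a=(42,85),b=(262,65),c=(100,567),d=(362,545)).items(): print('side base',n,onz(s,*d(*p),.018)[:2])
# spindle: silhouette mask (low saturation, bright)
for f,(x0,y0,x1,y1),n in((t,(172,210,252,294),'top'),(s,(255,172,325,215),'side')):
    h=cv2.cvtColor(f['img'],cv2.COLOR_BGR2HSV)[y0:y1,x0:x1]
    m=((h[...,1]<50)&(h[...,2]>90)).astype(np.uint8)
    k,l,st,_=cv2.connectedComponentsWithStats(m); i=1+st[1:,4].argmax(); m=(l==i).astype(np.uint8)
    cn=max(cv2.findContours(m,0,2)[0],key=len)+[x0,y0]
    r=cv2.minAreaRect(cn.astype(np.float32)); print(n,st[i],r)
    if n=='top':
        P=np.array([onz(f,*p[0],.017)[:2] for p in cn]).astype(np.float32)
        r=cv2.minAreaRect(P);print(r);
        ct=np.array(r[0]);e,ax=np.linalg.eigh(np.cov(P.T));a=ax[:,1]
        L=(P-ct)@a;W=(P-ct)@ax[:,0]
        print('axis',a,np.degrees(np.arctan2(a[1],a[0])),L.min(),L.max(),W.min(),W.max(),'ends',ct+a*L.min(),ct+a*L.max())
E
python3 m.py
```

```text
TL [0.6448 0.0833]
TR [ 0.6607 -0.2143]
BR [ 0.5525 -0.2195]
BL [0.5374 0.0774]
L1 [ 0.6535 -0.0934]
L2 [ 0.5469 -0.098 ]
V53top [0.6352 0.0516]
V53bot [0.5528 0.0479]
Vm53top [ 0.6404 -0.0524]
Vm53bot [ 0.5593 -0.0569]
g1 [0.5932 0.0504]
g2 [ 0.5981 -0.0562]
stop fT [ 0.6222 -0.1504]
stop fB [ 0.5825 -0.1497]
stop f2T [ 0.6206 -0.1434]
stop f2B [ 0.5824 -0.142 ]
stop bT [ 0.6241 -0.1724]
side stop farL [ 0.5854 -0.1546]
side stop farR [ 0.6239 -0.1521]
side stop nearL [ 0.5845 -0.1749]
side stop nearR [ 0.6227 -0.1753]
side line L1 [ 0.5484 -0.0963]
side line L2 [ 0.6546 -0.0915]
side base a [0.5379 0.0729]
side base b [0.6449 0.0817]
side base c [ 0.5524 -0.2203]
side base d [ 0.6602 -0.2143]
top [   2    5   71   74 1321] ((207.94790649414062, 253.2882843017578), (14.991683006286621, 92.79279327392578), 43.06941223144531)
((0.5026637315750122, 0.3387390077114105), (0.033929187804460526, 0.20763230323791504), 47.99628829956055)
axis [-0.7277  0.6859] 136.69019259391678 -0.10353323352227693 0.103879064971083 -0.018714545442247123 0.01814654727599637 ends [0.578  0.2677] [0.4271 0.41  ]
side [  3   4  62  36 783] ((288.70001220703125, 192.60000610351562), (67.08203887939453, 12.074767112731934), 26.56505012512207)
```

```bash
python3 -m pendant '[[[0.034,-0.0216,0],0,0.09],[[0.034,-0.0216,0],0,0.09],[[0.034,-0.0216,0],0,0.09],[[0.034,-0.0216,0],0,0.09],[[0.034,-0.0216,0],0,0.09],[[0.034,-0.0216,0],0,0.09],[[0.034,-0.0216,0],0,0.09],[[0.034,-0.0216,0],0,0.09]]'; python3 -c "
from h import *
print(bot.get_obs()['joint_pos'])"
```

```text
clock: 1.0
ee_pos: [0.3828, -0.3934, 0.2268]
tool_rot: [3.141, 0.0, 0.251]
ft_force: [0.1, -0.2, -0.8]
finger_gap: 0.0896
grasp_force: 0.0
[ 1.20614998  0.33702674 -0.55769048  1.80414769  0.20249196  1.05724638
 -0.74649639]
```

```bash
python3 -m pendant '[[[0.034,-0.0216,0],0,0.09],[[0.034,-0.0216,0],0,0.09],[[0.034,-0.0216,0],0,0.09],[[0.034,-0.0216,0],0,0.09],[[0.034,-0.0216,0],0,0.09],[[0.034,-0.0216,0],0,0.09],[[0.034,-0.0216,0],0,0.09],[[0.034,-0.0216,0],0,0.09]]' >/dev/null; python3 -m pendant '[[[0,0,0],0.1475,0.09],[[0,0,0],0.1475,0.09],[[0,0,0],0.1475,0.09],[[0,0,0],0.1475,0.09],[[0,0,0],0.1475,0.09],[[0,0,0],0.1475,0.09],[[0,0,0],0.1475,0.09],[[0,0,0],0.1475,0.09],[[0,0,0],0.1475,0.09],[[0,0,0],0.1475,0.09],[[0,0,0],0.1475,0.09],[[0,0,0],0.1475,0.09]]'; python3 -m pendant '[[[0,0,0],0,0.09],[[0,0,0],0,0.09]]';python3 -c "
from h import *
print(bot.get_obs()['joint_pos'])"
```

```text
clock: 3.0
ee_pos: [0.5971, -0.1597, 0.2164]
tool_rot: [3.119, 0.012, -1.338]
ft_force: [0.6, -0.0, -2.3]
finger_gap: 0.0901
grasp_force: 0.0
clock: 3.2
ee_pos: [0.5978, -0.157, 0.2158]
tool_rot: [3.118, 0.011, -1.328]
ft_force: [0.1, 0.0, 0.1]
finger_gap: 0.0901
grasp_force: 0.0
[-0.01309582  0.44804944  0.30400682  1.64227255 -0.14405436  1.09998262
 -2.56679624]
```

```bash
A='[[0,0,0],-0.148,0.09]'; python3 -m pendant '[[[0,0,0],-0.148,0.09],[[0,0,0],-0.148,0.09],[[0,0,0],-0.148,0.09],[[0,0,0],-0.148,0.09],[[0,0,0],-0.148,0.09],[[0,0,0],-0.148,0.09],[[0,0,0],-0.148,0.09],[[0,0,0],-0.148,0.09],[[0,0,0],-0.148,0.09],[[0,0,0],-0.148,0.09]]'; python3 -m pendant '[[[0,0,0],-0.148,0.09],[[0,0,0],-0.148,0.09],[[0,0,0],-0.148,0.09],[[0,0,0],-0.148,0.09],[[0,0,0],-0.148,0.09],[[0,0,0],-0.148,0.09],[[0,0,0],-0.148,0.09],[[0,0,0],-0.148,0.09],[[0,0,0],-0.148,0.09],[[0,0,0],0,0.09],[[0,0,0],0,0.09]]';python3 -c "
from h import *
print(bot.get_obs()['joint_pos'])"
```

```text
clock: 4.2
ee_pos: [0.5976, -0.159, 0.2167]
tool_rot: [-3.13, 0.022, 0.155]
ft_force: [0.1, 0.5, 1.2]
finger_gap: 0.0901
grasp_force: 0.0
clock: 5.3
ee_pos: [0.5975, -0.1595, 0.2169]
tool_rot: [-3.118, -0.005, 1.475]
ft_force: [-0.5, 0.0, -0.0]
finger_gap: 0.0899
grasp_force: 0.0
[ 0.41314785  0.44858396 -0.26108431  1.62603122  0.1223292   1.10749095
  0.02368875]
```

The −87° family drove j7 to its limit and left a 1.3° tool tilt, mostly about jig y, which is tolerable. I'm now in the +93° family. I'll have a helper convert world goals to tool shifts.

```bash
cat >> h.py <<'E'
from scipy.spatial.transform import Rotation as Ro
def go(x,y,z,yaw=None):
    "spin needed first, then shift in tool axes after that spin"
    o=bot.get_obs(); R=Ro.from_euler('xyz',o['tool_rot']); s=0
    if yaw is not None:
        s=(o['tool_rot'][2]-yaw+np.pi)%(2*np.pi)-np.pi; R=R*Ro.from_euler('z',s)
    print('spin %.3f'%s,'shift',np.round(R.inv().apply(np.array([x,y,z])-o['ee_pos']),4),'ee',np.round(o['ee_pos'],4),'rot',np.round(R.as_euler('xyz'),4),'F',np.round(o['ft_force'],1))
E
python3 -c "
from h import *
go(.6035,-.1595,.05,1.6228)"
```

```text
spin -0.148 shift [-0.0017  0.0098  0.1667] ee [ 0.5975 -0.1595  0.2169] rot [-3.1188 -0.0082  1.6228] F [-0.5  0.  -0. ]
```

```bash
python3 -m pendant '[[[-0.0017,0.0098,0],-0.148,0.09],[[0,0,0.02],0,0.085],[[0,0,0.025],0,0.085],[[0,0,0.025],0,0.085],[[0,0,0.025],0,0.085],[[0,0,0.025],0,0.085],[[0,0,0.02],0,0.085],[[0,0,0.015],0,0.085],[[0,0,0.0117],0,0.085],[[0,0,0],0,0.085],[[0,0,0],0,0.085]]'; python3 -c "
from h import *
go(.6035,-.1595,.05,1.6228)"
```

```text
clock: 6.4
ee_pos: [0.6034, -0.1608, 0.0499]
tool_rot: [-3.118, -0.007, 1.626]
ft_force: [1.4, -0.4, 0.8]
finger_gap: 0.085
grasp_force: 0.0
spin 0.004 shift [ 0.0013  0.0002 -0.0001] ee [ 0.6034 -0.1608  0.0499] rot [-3.1179 -0.0069  1.6228] F [ 1.4 -0.4  0.8]
```

Close on the stop with a firm grip (30 N).

```bash
python3 -m pendant '[[[0,0,0],0,0.06],[[0,0,0],0,0.03],[[0,0,0],0,0.03],[[0,0,0],0,0.03],[[0,0,0],0,0.03],[[0,0,0],0,0.03],[[0,0,0],0,0.03]]' 30
```

```text
clock: 7.1
ee_pos: [0.6033, -0.1608, 0.0494]
tool_rot: [-3.118, -0.007, 1.627]
ft_force: [0.8, -0.6, -0.8]
finger_gap: 0.0402
grasp_force: 29.9
```

```bash
python3 -m pendant '[[[0.005,0,0],0,0.03],[[0.005,0,0],0,0.03],[[0.005,0,0],0,0.03],[[0.005,0,0],0,0.03],[[0.005,0,0],0,0.03],[[0.005,0,0],0,0.03],[[0.005,0,0],0,0.03],[[0.005,0,0],0,0.03],[[0.005,0,0],0,0.03],[[0.004,0,0],0,0.03],[[0,0,0],0,0.03],[[0,0,0],0,0.03]]'
python3 - <<'E'
from h import *
s=grab('side','side1.png')['img'];t=grab('top','top1.png')['img']
a=cv2.resize(s[280:350,300:370],None,fx=8,fy=8,interpolation=cv2.INTER_CUBIC)
b=cv2.resize(t[180:246,378:408],None,fx=8,fy=8,interpolation=cv2.INTER_CUBIC)
o=np.zeros((560,800,3),np.uint8);o[:,:560]=a;o[:528,560:]=b;cv2.imwrite('pics/c3.png',o)
E
```

```text
clock: 8.3
ee_pos: [0.6009, -0.1149, 0.0495]
tool_rot: [-3.119, -0.004, 1.625]
ft_force: [2.7, -5.0, -4.9]
finger_gap: 0.0404
grasp_force: 29.9
```

View pics/c3.png

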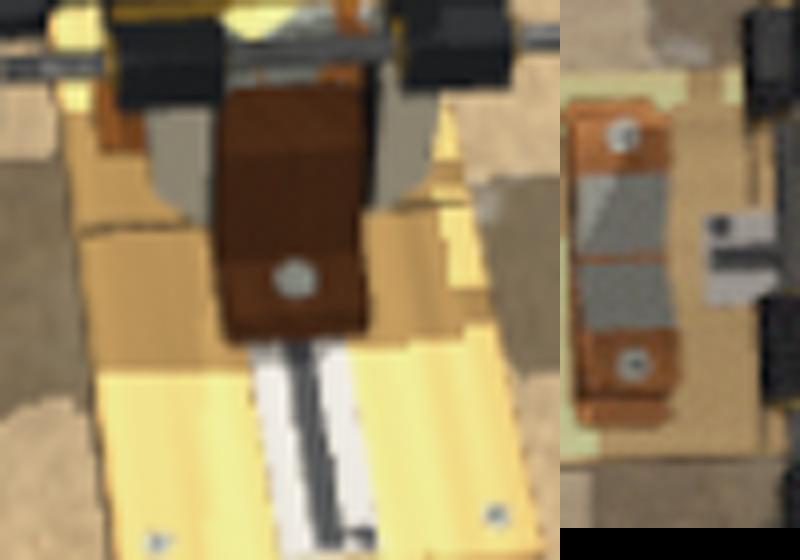

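The side view now shows the stop's foot rear edge at crop (228,343)–(368,332), the foot screw at (295,279), and the line at (83,232)–(445,205). I'll compute positions relative to the line.

Run:
```python
from h import *
np.set_printoptions(precision=4,suppress=True)
s=grab('side')
e=lambda x,y:((x+.5)/8-.5+300,(y+.5)/8-.5+280); d=lambda x,y:((x+.5)/5-.5+295,(y+.5)/5-.5+240)
y=np.array([-.052,.9986]); O=np.array([.5957,-.003])
j=lambda q,z:(onz(s,*q,z)[:2]-O)@y
print('now edge',j(e(228,343),.02),j(e(368,332),.02),'before',j(d(180,497),.02),j(d(268,488),.02))
print('screw now',j(e(295,279),.037),'before',j(d(223,457),.037))
print('top break now',j(e(220,150),.08),j(e(365,150),.08),'before',j(d(173,378),.08),j(d(267,375),.08))
print('line',j(e(83,232),.018),j(e(445,205),.018))
```

```text
now edge -0.13749495708079237 -0.13746272401284945 before -0.1832666025123083 -0.18221629708118983
screw now -0.13188476579726982 before -0.1780505807170035
top break now -0.12376931925772566 -0.1276611558947324 before -0.17112078438147238 -0.17341274665696277
line -0.09169784697698043 -0.09190731652555226
```

Run:
```python
from h import *
f=grab('top');s=grab('side')
y=np.array([-.052,.9986]); O=np.array([.5957,-.003])
t0=cv2.imread('pics/top0.png').astype(int);s0=cv2.imread('pics/side0.png').astype(int);s1=cv2.imread('pics/side1.png').astype(int)
j=lambda f,q,z:(onz(f,*q,z)[:2]-O)@y*1000
print('top0')
for c in range(422,450): print(c,*(t0[r,c].tolist() for r in(204,207,212)),'z80 %.1f z36 %.1f z18 %.1f'%tuple(j(f,(c,208),z) for z in(.08,.036,.018)))
print('side0')
for r in range(300,344): print(r,s0[r,333].tolist(),s0[r,338].tolist(),'z80 %.1f z36 %.1f z18 %.1f'%tuple(j(s,(336,r),z) for z in(.08,.036,.018)))
```

```text
top0
422 [143, 188, 186] [190, 187, 186] [94, 97, 98] z80 -126.9 z36 -134.9 z18 -138.2
423 [137, 183, 183] [174, 173, 173] [100, 101, 102] z80 -129.0 z36 -137.1 z18 -140.4
424 [118, 160, 166] [128, 133, 139] [92, 92, 95] z80 -131.1 z36 -139.3 z18 -142.7
425 [73, 91, 105] [100, 105, 110] [70, 75, 75] z80 -133.2 z36 -141.5 z18 -144.9
426 [58, 63, 60] [61, 64, 67] [59, 63, 65] z80 -135.4 z36 -143.7 z18 -147.2
427 [59, 66, 67] [58, 62, 62] [54, 59, 58] z80 -137.5 z36 -145.9 z18 -149.4
428 [56, 62, 62] [60, 66, 65] [63, 66, 66] z80 -139.6 z36 -148.1 z18 -151.6
429 [94, 102, 103] [81, 90, 88] [62, 67, 68] z80 -141.7 z36 -150.3 z18 -153.9
430 [111, 119, 122] [112, 119, 123] [127, 135, 136] z80 -143.9 z36 -152.6 z18 -156.1
431 [64, 73, 87] [93, 104, 110] [140, 148, 149] z80 -146.0 z36 -154.8 z18 -158.4
432 [28, 48, 85] [28, 49, 79] [28, 43, 75] z80 -148.1 z36 -157.0 z18 -160.6
433 [30, 57, 94] [29, 56, 92] [33, 56, 97] z80 -150.2 z36 -159.2 z18 -162.8
434 [34, 58, 96] [32, 58, 99] [36, 62, 107] z80 -152.3 z36 -161.4 z18 -165.1
435 [39, 61, 98] [36, 65, 103] [37, 62, 105] z80 -154.5 z36 -163.
[... 3286 characters left out ...]
 114, 129] z80 -219.1 z36 -181.9 z18 -166.6
334 [35, 72, 126] [32, 67, 118] z80 -221.6 z36 -184.5 z18 -169.3
335 [31, 63, 110] [25, 56, 98] z80 -224.1 z36 -187.2 z18 -172.0
336 [23, 41, 72] [19, 36, 65] z80 -226.7 z36 -189.8 z18 -174.7
337 [18, 36, 64] [19, 35, 64] z80 -229.2 z36 -192.4 z18 -177.4
338 [18, 35, 61] [20, 38, 62] z80 -231.7 z36 -195.1 z18 -180.1
339 [47, 72, 94] [49, 57, 69] z80 -234.2 z36 -197.7 z18 -182.8
340 [109, 148, 172] [105, 109, 111] z80 -236.6 z36 -200.3 z18 -185.4
341 [143, 195, 218] [144, 151, 155] z80 -239.1 z36 -202.9 z18 -188.1
342 [130, 200, 223] [150, 158, 161] z80 -241.6 z36 -205.5 z18 -190.7
343 [138, 223, 238] [155, 162, 166] z80 -244.1 z36 -208.1 z18 -193.3
```

Face started at jig y ≈ −142.5 mm and the line is at ≈ −92.2 mm. About 4.4 mm remains.

```bash
python3 -m pendant '[[[0.0015,0,0],0,0.03],[[0.0015,0,0],0,0.03],[[0.0013,0,0],0,0.03],[[0,0,0],0,0.03],[[0,0,0],0,0.03],[[0,0,0],0,0.03]]'
```

```text
clock: 9.15
ee_pos: [0.6006, -0.1114, 0.0495]
tool_rot: [-3.119, -0.003, 1.625]
ft_force: [2.9, -6.7, -5.5]
finger_gap: 0.0404
grasp_force: 29.8
```

```bash
python3 -m pendant '[[[0.001,0,0],0,0.03],[[0,0,0],0,0.03],[[0,0,0],0,0.03]]'; python3 -m pendant '[[[0,0,0],0,0.085],[[0,0,0],0,0.085],[[0,0,0],0,0.085],[[0,0,0],0,0.085],[[0,0,-0.03],0,0.085],[[0,0,-0.05],0,0.085],[[0,0,-0.05],0,0.085],[[-0.05,0,-0.02],0,0.085],[[-0.05,0,0],0,0.085],[[-0.05,0,0],0,0.085],[[0,0,0],0,0.085]]'
python3 - <<'E'
from h import *
s=grab('side','side2.png');f=grab('top','top2.png')
y=np.array([-.052,.9986]); O=np.array([.5957,-.003])
j=lambda f,q,z:(onz(f,*q,z)[:2]-O)@y*1000
t0=f['img'].astype(int);s0=s['img'].astype(int)
for c in range(400,426): print(c,t0[206,c].tolist(),t0[212,c].tolist(),'z80 %.1f z36 %.1f z18 %.1f'%tuple(j(f,(c,209),z) for z in(.08,.036,.018)))
for r in list(range(287,302))+list(range(312,324)): print(r,s0[r,331].tolist(),s0[r,338].tolist(),'z80 %.1f z36 %.1f'%tuple(j(s,(334,r),z) for z in(.08,.036)))
a=cv2.resize(s['img'][280:350,300:370],None,fx=6,fy=6,interpolation=cv2.INTER_CUBIC)
b=cv2.resize(t0[180:246,380:440].astype(np.uint8),None,fx=6,fy=6,interpolation=cv2.INTER_CUBIC)
o=np.zeros((420,780,3),np.uint8);o[:,:420]=a;o[:396,420:]=b;cv2.imwrite('pics/c4.png',o)
E
```

```text
clock: 9.45
ee_pos: [0.6006, -0.1105, 0.0495]
tool_rot: [-3.119, -0.003, 1.625]
ft_force: [3.9, -6.6, -6.2]
finger_gap: 0.0397
grasp_force: 29.8
clock: 10.55
ee_pos: [0.6093, -0.2648, 0.1972]
tool_rot: [-3.116, -0.0, 1.615]
ft_force: [-1.1, -0.4, -0.3]
finger_gap: 0.0849
grasp_force: 0.0
400 [173, 195, 194] [94, 93, 96] z80 -80.0 z36 -86.2 z18 -88.8
401 [154, 178, 182] [79, 80, 82] z80 -82.1 z36 -88.5 z18 -91.1
402 [109, 131, 149] [61, 62, 65] z80 -84.2 z36 -90.7 z18 -93.3
403 [69, 80, 87] [56, 62, 61] z80 -86.4 z36 -92.9 z18 -95.5
404 [58, 65, 65] [59, 66, 67] z80 -88.5 z36 -95.1 z18 -97.8
405 [63, 69, 67] [65, 72, 69] z80 -90.6 z36 -97.3 z18 -100.0
406 [128, 137, 138] [125, 133, 134] z80 -92.7 z36 -99.5 z18 -102.3
407 [143, 154, 157] [144, 150, 152] z80 -94.9 z36 -101.7 z18 -104.5
408 [19, 39, 67] [46, 55, 75] z80 -97.0 z36 -103.9 z18 -106.7
409 [32, 57, 95] [28, 54, 94] z80 -99.1 z36 -106.1 z18 -109.0
410 [31, 57, 100] [38, 64, 107] z80 -101.2 z36 -108.3 z18 -111.2
411 [36, 62, 104] [35, 62, 110] z80 -103.4 z36 -110.5 z18 -113.5
412 [41, 67, 107] [43, 70, 112] z80 -105.5 z36 -112.
[... 1604 characters left out ...]
36, 62] [19, 38, 68] z80 -132.9 z36 -91.5
312 [36, 72, 126] [168, 188, 194] z80 -163.4 z36 -123.5
313 [35, 72, 126] [204, 219, 215] z80 -166.2 z36 -126.4
314 [36, 73, 127] [175, 185, 181] z80 -168.9 z36 -129.2
315 [35, 73, 128] [61, 76, 100] z80 -171.6 z36 -132.0
316 [35, 73, 128] [32, 65, 115] z80 -174.3 z36 -134.9
317 [32, 64, 113] [25, 51, 91] z80 -177.0 z36 -137.7
318 [21, 44, 75] [21, 42, 74] z80 -179.6 z36 -140.5
319 [21, 41, 70] [21, 40, 71] z80 -182.3 z36 -143.3
320 [18, 37, 65] [35, 47, 68] z80 -185.0 z36 -146.1
321 [137, 150, 163] [101, 106, 111] z80 -187.6 z36 -148.8
322 [222, 234, 240] [139, 143, 145] z80 -190.2 z36 -151.6
323 [221, 237, 243] [103, 104, 103] z80 -192.9 z36 -154.4
```

View pics/c4.png

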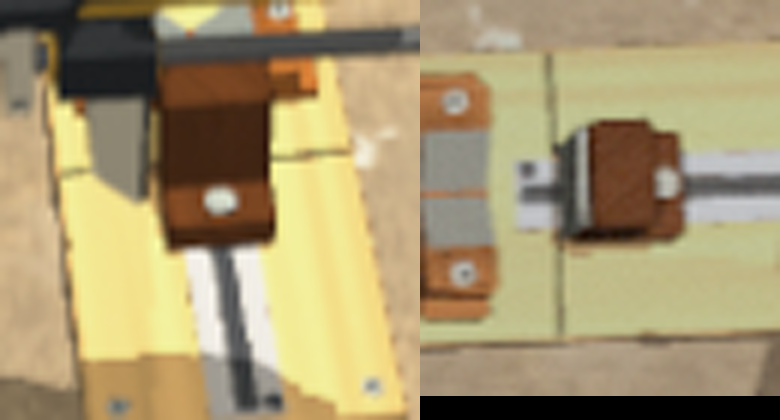

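Foot and steel edges put the face on the line: +1.8 mm by top, −1.7 mm by side, mean ≈ 0. In the top crop the face's base meets the line at x≈402.3. Next a quick sub-pixel check of the line, then the transfer to the spindle.

Run:
```python
from h import *
s=grab('side');f=grab('top')
y=np.array([-.052,.9986]); O=np.array([.5957,-.003])
j=lambda f,q,z:(onz(f,*q,z)[:2]-O)@y*1000
g=cv2.imread('pics/top0.png').min(2).astype(float)
for r in(191,196,200,222,226,231):
    w=np.clip(np.median(g[r,397:408])-12-g[r,397:408],0,None); u=(w*np.arange(397,408)).sum()/w.sum(); print('top',r,round(u,2),round(j(f,(u,r),.018),2))
g=cv2.imread('pics/side0.png').min(2).astype(float)
for c in(314,319,325,350,354):
    w=np.clip(np.median(g[301:315,c])-12-g[301:315,c],0,None); u=(w*np.arange(301,315)).sum()/w.sum(); print('side',c,round(u,2),round(j(s,(c,u),.018),2))
go(.510,.332,.197,2.386)
```

```text
top 191 400.87 -92.67
top 196 401.46 -93.47
top 200 401.7 -93.58
top 222 402.68 -93.43
top 226 402.73 -93.12
top 231 402.92 -93.02
side 314 307.92 -90.7
side 319 307.83 -91.57
side 325 307.21 -91.1
side 350 305.54 -91.79
side 354 304.84 -90.6
spin -0.758 shift [0.4743 0.3551 0.0067] ee [ 0.6118 -0.2517  0.197 ] rot [-3.1295 -0.0232  2.386 ] F [-0.6  0.2 -0.1]
```

```bash
python3 -m pendant '[[[0,0,0],-0.1264,0.085],[[0,0,0],-0.1264,0.085],[[0,0,0],-0.1264,0.085],[[0,0,0],-0.1264,0.085],[[0,0,0],-0.1264,0.085],[[0,0,0],-0.1264,0.085],[[0.034,0.0254,0],0,0.085],[[0.034,0.0254,0],0,0.085],[[0.034,0.0254,0],0,0.085],[[0.034,0.0254,0],0,0.085],[[0.034,0.0254,0],0,0.085],[[0.034,0.0254,0],0,0.085]]'
python3 -m pendant '[[[0.034,0.0254,0],0,0.085],[[0.034,0.0254,0],0,0.085],[[0.034,0.0254,0],0,0.085],[[0.034,0.0254,0],0,0.085],[[0.034,0.0254,0],0,0.085],[[0.034,0.0254,0],0,0.085],[[0.034,0.0254,0],0,0.085],[[0.034,0.0254,0],0,0.085],[[0,0,0],0,0.085],[[0,0,0],0,0.085]]'
python3 -c "
from h import *
go(.510,.332,.005,2.386);print(bot.get_obs()['joint_pos'])"
```

```text
clock: 11.95
ee_pos: [0.5669, 0.0013, 0.2001]
tool_rot: [-3.129, -0.022, 2.389]
ft_force: [0.5, 0.9, 0.5]
finger_gap: 0.0851
grasp_force: 0.0
clock: 12.95
ee_pos: [0.5071, 0.3348, 0.2032]
tool_rot: [-3.129, -0.023, 2.392]
ft_force: [-0.3, -0.7, -1.4]
finger_gap: 0.0849
grasp_force: 0.0
spin 0.006 shift [-0.0085  0.0025  0.198 ] ee [0.5071 0.3348 0.2032] rot [-3.1286 -0.0227  2.386 ] F [-0.3 -0.7 -1.4]
[-0.18159734  0.49001923 -0.58481854  1.66470265  0.27325916  1.08985662
 -0.0220593 ]
```

```bash
python3 -m pendant '[[[-0.0085,0.0025,0.018],0.006,0.085],[[0,0,0.03],0,0.085],[[0,0,0.03],0,0.085],[[0,0,0.03],0,0.085],[[0,0,0.03],0,0.085],[[0,0,0.02],0,0.085],[[0,0,0.015],0,0.085],[[0,0,0.01],0,0.085],[[0,0,0.01],0,0.085],[[0,0,0.005],0,0.085],[[0,0,0],0,0.085]]'
python3 -c "
from h import *
go(.510,.332,.005,2.386)"
```

```text
clock: 14.05
ee_pos: [0.5125, 0.3286, 0.0046]
tool_rot: [-3.128, -0.022, 2.379]
ft_force: [0.4, 0.4, -0.2]
finger_gap: 0.0847
grasp_force: 0.0
spin -0.007 shift [ 0.0041  0.0008 -0.0003] ee [0.5125 0.3286 0.0046] rot [-3.1283 -0.0219  2.386 ] F [ 0.4  0.4 -0.2]
```

```bash
python3 -m pendant '[[[0.004,0.0008,0],-0.006,0.06],[[0,0,0],0,0.045],[[0,0,0],0,0.03],[[0,0,0],0,0.025],[[0,0,0],0,0.025],[[0,0,0],0,0.025],[[0,0,0],0,0.025],[[0,0,0],0,0.025]]' 30
python3 -c "
from h import *
go(.510,.332,.005,2.386)"
```

```text
clock: 14.85
ee_pos: [0.51, 0.3318, 0.0049]
tool_rot: [-3.128, -0.022, 2.385]
ft_force: [-0.1, -0.6, 0.8]
finger_gap: 0.0333
grasp_force: 29.9
spin -0.001 shift [ 0.0002  0.0001 -0.0001] ee [0.51   0.3318 0.0049] rot [-3.128  -0.0218  2.386 ] F [-0.1 -0.6  0.8]
```

```bash
python3 -m pendant '[[[0,0,-0.01],0,0.025],[[0,0,-0.02],0,0.025],[[0,0,-0.03],0,0.025],[[0,0,-0.03],0,0.025],[[0,0,-0.03],0,0.025],[[0,0,-0.03],0,0.025],[[0,0,0],0,0.025],[[0,0,0],0,0.025]]'
python3 -c "
from h import *
o=bot.get_obs();print(o['finger_gap'],o['joint_pos'])
s=grab('side','side3.png');f=grab('top','top3.png')
go(.5955,-.003,.150,1.6228)"
```

```text
clock: 15.65
ee_pos: [0.5138, 0.331, 0.1549]
tool_rot: [-3.129, -0.021, 2.385]
ft_force: [0.3, -0.6, -4.8]
finger_gap: 0.0333
grasp_force: 29.9
0.03326000162179463 [-0.19040678  0.54832839 -0.56263623  1.69649377  0.31168043  1.00669105
 -0.04461578]
spin 0.762 shift [-0.337   0.0654 -0.0005] ee [0.5127 0.3301 0.153 ] rot [-3.1141 -0.005   1.6229] F [ 0.4 -0.4 -4.1]
```

View pics/side3.png

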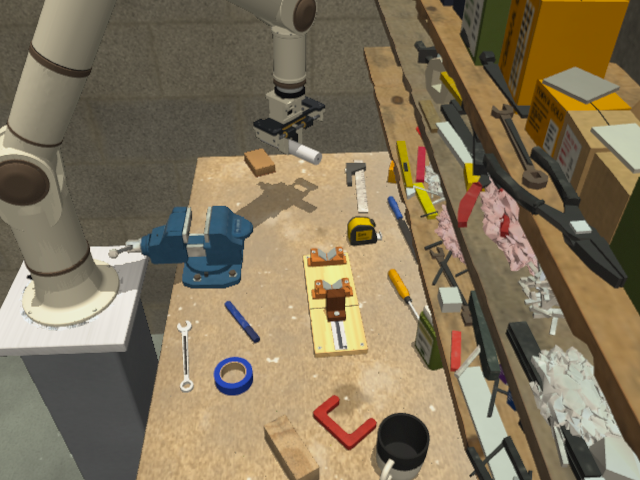

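Side view: the spindle is held level, plain end (318,155) towards the jig, and the stop stands on the line. Carrying it over with 6 mm clearance from the stop.

```bash
python3 -m pendant '[[[0,0,0],0.127,0.025],[[0,0,0],0.127,0.025],[[0,0,0],0.127,0.025],[[0,0,0],0.127,0.025],[[0,0,0],0.127,0.025],[[0,0,0],0.127,0.025]]' 40
python3 -m pendant '[[[-0.0331,0.0065,0],0,0.025],[[-0.0331,0.0065,0],0,0.025],[[-0.0331,0.0065,0],0,0.025],[[-0.0331,0.0065,0],0,0.025],[[-0.0331,0.0065,0],0,0.025],[[-0.0331,0.0065,0],0,0.025],[[-0.0331,0.0065,0],0,0.025],[[-0.0331,0.0065,0],0,0.025],[[-0.0331,0.0065,0],0,0.025],[[-0.0331,0.0065,0],0,0.025],[[0,0,0],0,0.025],[[0,0,0],0,0.025]]'
python3 - <<'E'
from h import *
s=grab('side','side4.png');f=grab('top','top4.png')
go(.5952,.003,.150,1.6228)
b=cv2.resize(f['img'][150:260,290:470],None,fx=3,fy=3,interpolation=cv2.INTER_CUBIC)
a=cv2.resize(s['img'][200:350,295:375],None,fx=3,fy=3,interpolation=cv2.INTER_CUBIC)
o=np.zeros((450,790,3),np.uint8);o[:,:240]=a;o[:330,245:785]=b;cv2.imwrite('pics/c5.png',o)
E
```

```text
clock: 16.35
ee_pos: [0.5125, 0.3304, 0.1524]
tool_rot: [-3.113, -0.005, 1.618]
ft_force: [-0.8, 0.1, -4.9]
finger_gap: 0.0329
grasp_force: 39.9
clock: 17.55
ee_pos: [0.5947, 0.0026, 0.1488]
tool_rot: [-3.113, -0.007, 1.62]
ft_force: [-0.6, 0.2, -4.3]
finger_gap: 0.0331
grasp_force: 39.9
spin 0.002 shift [-0.0025  0.0001 -0.0004] ee [0.5949 0.0055 0.1496] rot [-3.1143 -0.0081  1.6228] F [ 0.  -0.  -4.5]
```

View pics/c5.png

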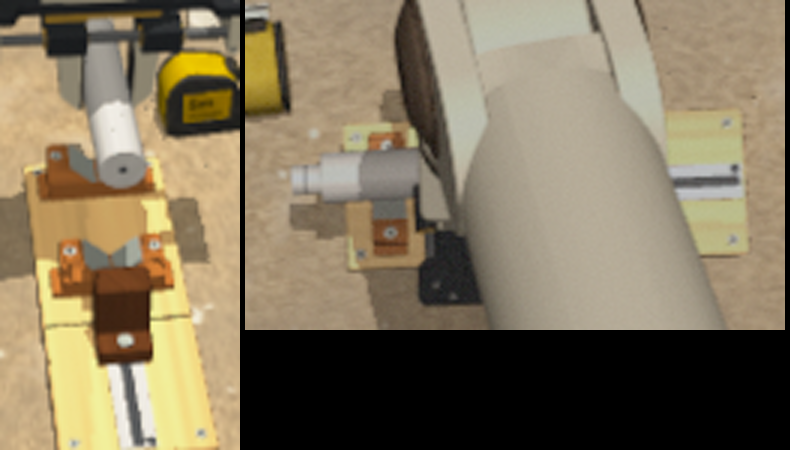

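The side crop shows the plain end face centred at (123,170); the top crop shows the journal tip at (292,180). I'll check both before lowering.

Run:
```python
from h import *
s=grab('side');f=grab('top')
y=np.array([-.052,.9986]);x=np.array([.9986,.052]); O=np.array([.5957,-.003])
J=lambda p:np.round([(p[:2]-O)@x*1000,(p[:2]-O)@y*1000],1)
for z in(.158,.162,.166): print(z,'plain',J(onz(s,336,256.7,z)),'journal',J(onz(f,305.7,210,z)), 'shoulder',J(onz(f,290+(320-245)/3,210,z)))
im=s['img']
g=cv2.cvtColor(im,cv2.COLOR_BGR2GRAY)
print(g[244:266,336]); print(g[256,324:348])
go(.5952,.003,.150,1.6228)
```

```text
0.158 plain [  3.5 -82.6] journal [ -2.2 118.6] shoulder [ -2.9 100.1]
0.162 plain [  2.9 -87. ] journal [ -2.6 118.4] shoulder [ -3.3 100. ]
0.166 plain [  2.2 -91.4] journal [ -3.  118.3] shoulder [-3.8 99.9]
[234 234 234 234 228 190 140 139 137 129  99  67 110 139 138 136 126  95
  76  76  85 127]
[109 110  99 109 131 139 140 139 139 139 131 109 110 133 138 138 138 140
 142 133 143 156 214 225]
spin 0.003 shift [-0.003  -0.0003  0.0003] ee [0.5954 0.006  0.1503] rot [-3.1156 -0.0078  1.6228] F [ 0.4 -0.2 -4. ]
```

```bash
python3 -c "
from h import *
go(.5954,.005,.062,1.6208)"
```

```text
spin 0.005 shift [-0.0017  0.0022  0.0883] ee [0.5954 0.006  0.1503] rot [-3.1156 -0.0077  1.6208] F [ 0.4 -0.2 -4. ]
```

```bash
python3 -m pendant '[[[-0.001,0.002,0.01],0.003,0.025],[[0,0,0.015],0,0.025],[[0,0,0.015],0,0.025],[[0,0,0.015],0,0.025],[[0,0,0.013],0,0.025],[[0,0,0.01],0,0.025],[[0,0,0.006],0,0.025],[[0,0,0.004],0,0.025],[[0,0,0],0,0.025],[[0,0,0],0,0.025]]'
python3 -c "
from h import *
go(.5954,.005,.050,1.6208)"
```

```text
clock: 18.75
ee_pos: [0.5965, 0.0038, 0.0635]
tool_rot: [-3.118, -0.007, 1.62]
ft_force: [0.2, 0.2, -4.1]
finger_gap: 0.0329
grasp_force: 39.9
spin -0.001 shift [ 0.0011 -0.0007  0.0135] ee [0.5965 0.0038 0.0635] rot [-3.118  -0.0068  1.6208] F [ 0.2  0.2 -4.1]
```

Lower slowly to about 2 mm above seating.

```bash
python3 -m pendant '[[[0.001,-0.0007,0.003],0,0.025],[[0,0,0.003],0,0.025],[[0,0,0.003],0,0.025],[[0,0,0.002],0,0.025],[[0,0,0.002],0,0.025],[[0,0,0.001],0,0.025],[[0,0,0.001],0,0.025],[[0,0,0],0,0.025],[[0,0,0],0,0.025]]'
python3 -c "
from h import *
go(.5954,-.003,.047,1.6208);print(bot.get_obs()['ft_torque'])"
```

```text
clock: 19.65
ee_pos: [0.595, 0.0049, 0.0481]
tool_rot: [-3.117, -0.007, 1.62]
ft_force: [-0.9, 0.2, -4.4]
finger_gap: 0.0332
grasp_force: 39.9
spin -0.001 shift [-0.0079  0.0001  0.001 ] ee [0.595  0.0049 0.0481] rot [-3.1171 -0.0068  1.6208] F [-0.9  0.2 -4.4]
[-0.07380868 -0.15567433 -0.01730697]
```

```bash
python3 -m pendant '[[[-0.001,0,0],0,0.025],[[-0.001,0,0],0,0.025],[[-0.001,0,0],0,0.025],[[-0.001,0,0],0,0.025],[[0,0,0],0,0.025]]'; python3 -m pendant '[[[-0.001,0,0],0,0.025],[[0,0,0],0,0.025],[[0,0,0],0,0.025]]'
python3 -m pendant '[[[-0.001,0,0],0,0.025],[[0,0,0],0,0.025],[[0,0,0],0,0.025]]'
```

```text
clock: 20.15
ee_pos: [0.5951, 0.0004, 0.048]
tool_rot: [-3.117, -0.007, 1.62]
ft_force: [0.3, -0.2, -3.5]
finger_gap: 0.0333
grasp_force: 39.9
clock: 20.45
ee_pos: [0.5951, -0.0002, 0.048]
tool_rot: [-3.117, -0.007, 1.62]
ft_force: [-0.5, 0.4, -4.2]
finger_gap: 0.0329
grasp_force: 39.9
clock: 20.75
ee_pos: [0.5952, -0.0012, 0.048]
tool_rot: [-3.117, -0.007, 1.62]
ft_force: [0.6, -0.5, -5.3]
finger_gap: 0.0329
grasp_force: 39.9
```

```bash
python3 -m pendant '[[[-0.001,0,0],0,0.025],[[0,0,0],0,0.025],[[0,0,0],0,0.025]]'|grep -E "ee_|ft"; python3 -m pendant '[[[-0.001,0,0],0,0.025],[[0,0,0],0,0.025],[[0,0,0],0,0.025]]'|grep -E "ee_|ft"
python3 - <<'E'
from h import *
s=grab('side','side5.png')
cv2.imwrite('pics/c6.png',cv2.resize(s['img'][260:335,305:365],None,fx=7,fy=7,interpolation=cv2.INTER_CUBIC))
E
```

```text
ee_pos: [0.5952, -0.0023, 0.048]
ft_force: [0.3, -0.1, -5.4]
ee_pos: [0.5953, -0.0032, 0.048]
ft_force: [0.5, 0.0, -4.6]
```

View pics/c6.png

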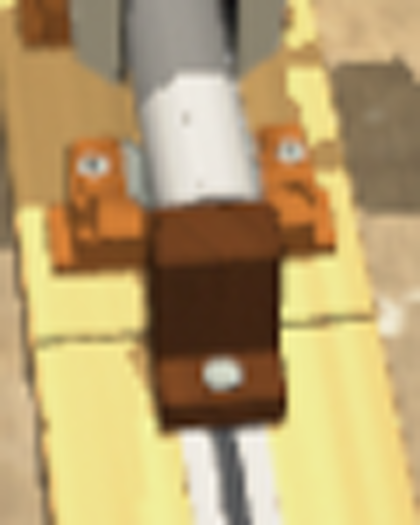

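The spindle lies over the Vs, its near end hidden just behind the stop. I'll continue in small steps until it touches.

```bash
for i in 1; do python3 -m pendant '[[[-0.0007,0,0],0,0.025],[[0,0,0],0,0.025],[[0,0,0],0,0.025]]'|grep -E "ee_|ft"; python3 -m pendant '[[[-0.0007,0,0],0,0.025],[[0,0,0],0,0.025],[[0,0,0],0,0.025]]'|grep -E "ee_|ft"; python3 -m pendant '[[[-0.0007,0,0],0,0.025],[[0,0,0],0,0.025],[[0,0,0],0,0.025]]'|grep -E "ee_|ft"; done
```

```text
ee_pos: [0.5953, -0.0036, 0.048]
ft_force: [0.0, 0.8, -4.8]
ee_pos: [0.5953, -0.0036, 0.048]
ft_force: [-1.6, 3.8, -4.8]
ee_pos: [0.5953, -0.0037, 0.048]
ft_force: [-0.0, 4.9, -3.9]
```

Contact at y=−0.0036, matching the expected −0.003. Ease the push slightly and lower gently.

```bash
python3 -m pendant '[[[0.0007,0,0.0005],0,0.025],[[0,0,0.0005],0,0.025],[[0,0,0.0005],0,0.025],[[0,0,0.0005],0,0.025],[[0,0,0],0,0.025],[[0,0,0],0,0.025]]'|grep -E "ee_|rot|ft"; python3 -m pendant '[[[0,0,0.0005],0,0.025],[[0,0,0.0005],0,0.025],[[0,0,0],0,0.025],[[0,0,0],0,0.025]]'|grep -E "ee_|rot|ft"
```

```text
ee_pos: [0.596, -0.0037, 0.047]
tool_rot: [-3.119, -0.008, 1.621]
ft_force: [-0.9, 6.6, 1.7]
ee_pos: [0.596, -0.0037, 0.0468]
tool_rot: [-3.119, -0.007, 1.621]
ft_force: [-3.1, 4.3, 8.8]
```

```bash
python3 -m pendant '[[[0.0007,-0.001,0.0005],0,0.025],[[0,0,0.0005],0,0.025],[[0,0,0],0,0.025],[[0,0,0],0,0.025]]'|grep -E "ee_|rot|ft"; python3 -m pendant '[[[0,0,0.0005],0,0.025],[[0,0,0.0005],0,0.025],[[0,0,0],0,0.025],[[0,0,0],0,0.025]]'|grep -E "ee_|rot|ft"
```

```text
ee_pos: [0.596, -0.0037, 0.0467]
tool_rot: [-3.121, -0.006, 1.62]
ft_force: [-3.2, 3.7, 11.9]
ee_pos: [0.5961, -0.0037, 0.0466]
tool_rot: [-3.121, -0.006, 1.62]
ft_force: [-5.8, 4.0, 19.4]
```

```bash
python3 -m pendant '[[[0,-0.002,0],0,0.025],[[0,0,0],0,0.025],[[0,0,0],0,0.025]]'|grep -E "ee_|rot|ft|gap|gra"
python3 - <<'E'
from h import *
print(bot.get_obs()['ft_torque'])
f=grab('top','top6.png');s=grab('side','side6.png')
b=cv2.resize(f['img'][170:250,300:420],None,fx=4,fy=4,interpolation=cv2.INTER_CUBIC)
a=cv2.resize(s['img'][235:335,305:365],None,fx=5,fy=5,interpolation=cv2.INTER_CUBIC)
o=np.zeros((500,790,3),np.uint8);o[:,:300]=a;o[:320,305:785]=b;cv2.imwrite('pics/c7.png',o)
E
```

```text
ee_pos: [0.596, -0.0037, 0.0466]
tool_rot: [-3.124, -0.007, 1.62]
ft_force: [-0.3, 4.1, 13.1]
finger_gap: 0.0331
grasp_force: 39.8
[ 0.79934446  0.05066129 -0.20970369]
```

View pics/c7.png

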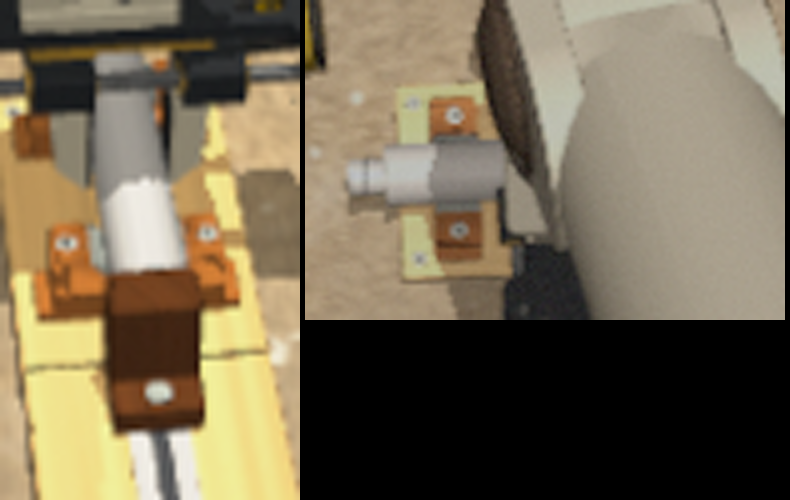

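```bash
python3 -m pendant '[[[0.0007,0,0],0,0.025],[[0,0,0],0,0.025],[[0,0,0],0,0.025]]'|grep -E "ee_|rot|ft"; python3 -c "
from h import *
print(bot.get_obs()['ft_torque'])"; python3 -m pendant '[[[0,0,0.0005],0,0.025],[[0,0,0.0005],0,0.025],[[0,0,0],0,0.025],[[0,0,0],0,0.025]]'|grep -E "ee_|rot|ft"; python3 -c "
from h import *
print(bot.get_obs()['ft_torque'])"
```

```text
ee_pos: [0.596, -0.0037, 0.0466]
tool_rot: [-3.124, -0.006, 1.62]
ft_force: [-0.9, 3.0, 13.2]
[ 0.59108066  0.07670057 -0.12164126]
ee_pos: [0.596, -0.0037, 0.0465]
tool_rot: [-3.124, -0.005, 1.62]
ft_force: [-4.2, 2.6, 19.7]
[ 0.56189388  0.69370229 -0.12350146]
```

Torque tracks Fy × 0.19 m, so the vertical reaction is centred and both blocks bear. Balance the side force, then verify the stop hasn't moved.

```bash
python3 -m pendant '[[[0,-0.001,0],0,0.025],[[0,0,0],0,0.025],[[0,0,0],0,0.025],[[0,0,0],0,0.025],[[0,0,0],0,0.025],[[0,0,0],0,0.025]]'
python3 - <<'E'
from h import *
s=grab('side')['img'];s2=cv2.imread('pics/side2.png');s0=cv2.imread('pics/top0.png');t=grab('top')['img']
for r in range(315,323): print(r,s2[r,331].tolist(),s[r,331].tolist())
print(bot.get_obs()['ft_force'],bot.get_obs()['ft_torque'])
for n,(x0,y0,x1,y1) in dict(tape=(280,148,310,195),square=(135,148,255,185),pen=(380,280,445,325),roll=(455,285,500,330)).items(): print(n,np.abs(t[y0:y1,x0:x1].astype(int)-s0[y0:y1,x0:x1]).mean())
E
```

```text
clock: 25.8
ee_pos: [0.5959, -0.0037, 0.0465]
tool_rot: [-3.126, -0.006, 1.619]
ft_force: [-0.9, 3.2, 17.2]
finger_gap: 0.0334
grasp_force: 39.8
315 [35, 73, 128] [34, 71, 125]
316 [35, 73, 128] [35, 71, 125]
317 [32, 64, 113] [31, 62, 110]
318 [21, 44, 75] [20, 41, 73]
319 [21, 41, 70] [21, 39, 69]
320 [18, 37, 65] [19, 37, 64]
321 [137, 150, 163] [133, 147, 158]
322 [222, 234, 240] [218, 231, 237]
[-0.3749383   3.68422878 16.79356335] [ 0.5660965   0.10571794 -0.22196671]
tape 2.928368794326241
square 2.87515015015015
pen 24.955099715099713
roll 20.20395061728395
```

```bash
python3 -c "
from plant import ticket
print(ticket.job_done())"
```

```text
the job is handed in; nothing more can be done
None
```

I handed the job in at about 26 s of the 72 s allowed, but no verdict came back. By my measurements the stop is on the pencil line, and the spindle is in both Vs with its plain end against the stop, held and pressed down with about 17 N.

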